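Tap a bearing cup home with a drift

TASK

Take the brass drift from its wooden block and, with its lower end only, press the bearing cup square down into the housing in small steps on opposite sides of the rim in turn, gently and without cocking it, until it sits fully home on the shoulder inside, felt as a hard stop all round; bed it there with a firm push of about 15 N. Then stand the drift back in its block, and leave the hammer, the spare ring and the tin where they are.

Things in the scene. Friction and masses are not known exactly. Their poses are not given: they have to be found in the camera images.
- bore_mouth (a point): Centre of the bore in the housing's top face (z up). The housing is fixed to the bench: a 130 mm square green foot 16 mm thick, with a round dark steel boss, 98 mm across, whose flat top face is 60 mm above the bench. The bore is 65 mm across and upright; inside it is the shoulder that the cup must rest on, 15 to 25 mm down.
- cup_top (a point): Centre of the bearing cup's top (z = its axis, up). A plain steel ring 30 mm high, 63 mm across, with a 37 mm hole, started upright in the bore, tilted up to 0.05 rad any way. The rim to press is 13 mm wide, its middle 25 mm from the axis. At the start this point is 18 to 20 mm above bore_mouth; home, 5 to 15 mm above it: the shoulder's depth differs and must be felt.
- drift_grip (a point): Middle of the brass drift's handle (z along it, up). One piece, 0.22 kg: handle 18 mm across, 46 mm long; below it a guard disc 34 mm across, 6 mm thick; below that a shank 12 mm across, 40 mm long, flat-ended. This point is 29 mm above the guard's underside. The drift starts upright in its block, guard resting on the block's top, shank in the hole.
- drift_tip (a point): Centre of the flat lower end of the drift's shank, 69 mm below drift_grip along the drift.
- block_hole (a point): Centre of the mouth of the hole in the top of the wooden drift block (fixed to the bench, 90 mm square, 50 mm high). The hole is upright, goes right through and is 18 mm across, its edge chamfered. The drift belongs in it, the guard resting on the block.
- cup: The same cup. Tight, sticky fit: it yields above about 4 N, more the faster it is pushed (7 N at 12 mm/s). The pressed side sinks and the centre half as much, so it tilts that way; it stays as left. Over 0.10 rad it is cocked and scores the bore; over 30 N it is damaged. On the shoulder it stops hard; to bed it, push straight down on the rim with about 15 N for a moment.
- drift: The same drift; origin on its axis at the underside of the guard.
- hammer: Loose hammer, 260 mm long, lying on the bench. Bystander.
- spare_ring: Loose spare steel ring, 64 mm across, 14 mm high, lying on the bench; origin at the centre of its underside. Bystander.
- grease_tin: Loose round tin, 72 mm across, 75 mm high, standing on the bench; origin at the centre of its underside. Bystander.
- housing: The same housing with its shoulder; origin at the centre of the foot's underside.
Mind the look-alikes: they are no part of the job. Leave any orange look-alike of the housing alone.

How it is judged:
By the outcome, as a careful person would: the job done as asked, in the order asked, and still so for the second after the job is handed in, with the robot touching nothing.
It also fails if it takes over 72 s, if anything falls off the work surface, if the arm or the gripper's body presses on something with over 40 N, if the wrist force passes 120 N, or if a joint passes its speed limit or range.

ROBOT

A 6-joint arm with a two-finger parallel gripper is mounted at the origin on the work surface. World frame = base frame: x ahead of the robot, y to its left, z up, the work surface at z = 0. Lengths are in mm, angles in rad, forces in N, time in s.
With the tool pointing down it reaches from about 350 to 975 mm from the base axis. Payload 7.1 kg.
Tool frame: the origin (TCP) lies on the centre line of the jaws, within the pads' length; the fingertips stand 17 mm ahead of it and the grasp point (between the pads) lies 2 mm behind it; z points along the fingers, y is the direction in which the jaws open and shut (so a half turn about z gives the same grasp; the last joint's range is limited). The gripper opens to 88 mm and grips with 3 to 60 N. Pads are 20 mm wide; open, the fingers measure 115 mm over their backs; the gripper's body (75 mm by 178 mm) begins 61 mm behind the grasp point.
Start: joints at [1.198, 0.423, 1.63, -0, 1.089, -0.019], TCP at [216.508, 586.284, 207.975] pointing down, gripper open.
Joint ranges: [-3, 3], [-0.9, 2.11], [0.09, 2.58], [-1.31, 4.45], [0.11, 2.69], [-2.54, 2.54]. Speed limits (rad/s): [2.39, 2.39, 3.01, 3.14, 3.14, 3.14].

INTERFACE

Orientations are given as a rotation vector (axis times angle).
In Python, from workcell import ctrl, imaging, workorder gives the robot as it stands. The module is installed in compiled form; this text tells all that it offers.
- The arm moves only by the shell command python3 -m crank 'ROWS' [OPENING]. ROWS is JSON, a list of rows, each an object with "travel": the shift along the tool's x, y, z as a fraction of full scale, a list of three; "turn": the turn about the tool's z as a fraction of full scale. In form: [{"travel": [dx, dy, dz], "turn": turn}, ...]. A call has 1 to 20 rows; each row shifts and turns the pose as measured when the row begins, along the tool's axes as they then stand; what a row does not reach is not made up. Full scale, the value 1, is 5 cm for a shift and 0.1 rad for a turn. A row lasts 1/10 s, in which the tool goes at most 50 mm and 8.59 degrees, less where a joint would pass 70% of its speed; a pose out of reach is approached as far as the arm can. A call with a number of a shift or a turn outside -1 to 1 is refused whole. A call with a gripper value outside its range is refused whole. OPENING is the gripper command: -1 is shut, 1 is fully open, values between are in proportion, set as the call begins (- or left out, the last holds). The fingers move at their own pace and stop on an object; the grip force is fixed at half the most. Time passes only in rows, so rows that do not move let the fingers close. It gives the time, the measured TCP pose, the force and the opening at its end, in the units of the state.
- ctrl.get_obs(): the state, without advancing time (a new reading comes with each control period).
- imaging.get_image(name): name is "scene" or "top"; returns the picture (480x640x3 uint8, blue, green, red); there is no depth.
- imaging.camera_info(name): a dict with "camera_matrix" (3x3 intrinsics, pixels), "k1" (the pictures are not rectified: a ray, as slopes to the right and down, at radius r is drawn at 1 + k1 r^2 times it, then the intrinsics apply), "rvec" (rotation vector, rad) and "tvec" (3), from world to camera coordinates, as OpenCV has them. Camera axes: x right, y down, z forward; pixel columns grow to the right and rows downward; lengths in mm; the calibration is good to about 2 mm. A picture is of the moment at which its call begins. camera_info takes no time and is no camera call.
- workorder.close_job(): hands the job in, once; it reports no verdict.
The state is a dict: "t": time; "qpos": joint angles; "qvel": joint speeds; "joint_torque": joint torques, N m; "ee_pos": TCP position; "orientation": TCP orientation; "ft_force": force on the tool from outside, world axes, zero at the start; "moment": the same for the moment, N m; "width": finger opening in mm.
Only numpy, scipy, OpenCV 4.12 (cv2) and the standard library are available. Lean on these libraries where they do the work, as an engineer would, in place of code of your own. Each camera call takes 0.05 s, during which the arm holds its last target.

## Working session

There is one attempt and no reset: what is moved stays moved. The work goes in short steps, Python scripts to look and compute and a shell command to move; the robot and the scene stay as the last step left them, time stands still between calls to the robot, and variables do not carry over. Pictures are saved under pics/ and viewed, and the job is handed in when it is done.

```bash
mkdir -p pics; python3 - <<'E'
from workcell import ctrl, imaging
import cv2
for n in ("scene","top"):
    cv2.imwrite(f"pics/{n}0.png",imaging.get_image(n)); print(n,imaging.camera_info(n))
print(ctrl.get_obs())
E
```

```text
scene {'camera_matrix': array([[575.0757658 ,   0.        , 329.43140845],
       [  0.        , 575.0757658 , 237.35523518],
       [  0.        ,   0.        ,   1.        ]]), 'k1': -0.016427131939365403, 'rvec': array([ 1.76510032,  1.48898259, -0.75537765]), 'tvec': array([ -87.7851703 , -238.00078543, 1743.03412362])}
top {'camera_matrix': array([[571.14340895,   0.        , 306.9857515 ],
       [  0.        , 571.14340895, 239.58732981],
       [  0.        ,   0.        ,   1.        ]]), 'k1': -0.14472541964509558, 'rvec': array([ 2.19828943, -2.16630004,  0.13764485]), 'tvec': array([ -28.91758366,  512.60855092, 1164.58836603])}
{'t': 0.1, 'qpos': array([ 1.19801358e+00,  4.23779057e-01,  1.63061741e+00, -2.05543539e-05,
        1.08860495e+00, -1.89908054e-02]), 'qvel': array([ 0.0008947 , -0.00264402,  0.00050221,  0.00068582,  0.00159871,
        0.00055935]), 'joint_torque': array([ 3.67100265e-04, -5.45612741e+01, -2.74325359e+01,  6.46287203e-02,
        1.87982584e-02, -2.52894137e-05]), 'ee_pos': array([216.31789575, 585.80386415, 207.26880424]), 'orientation': array([-5.52781259e-01, -3.09231660e+00,  2.17595185e-03]), 'ft_force': array([0.62695355, 0.30852205, 0.05789063]), 'moment': array([ 0.03042577, -0.03314788,  0.02424159]), 'width': 87.77192927724536}
```

View pics/scene0.png

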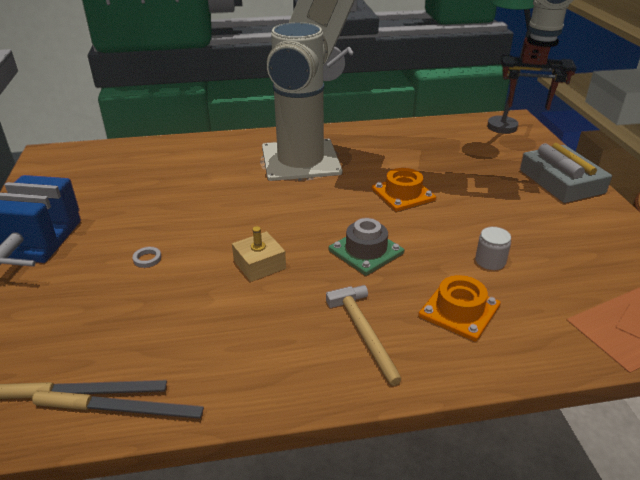

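View pics/top0.png

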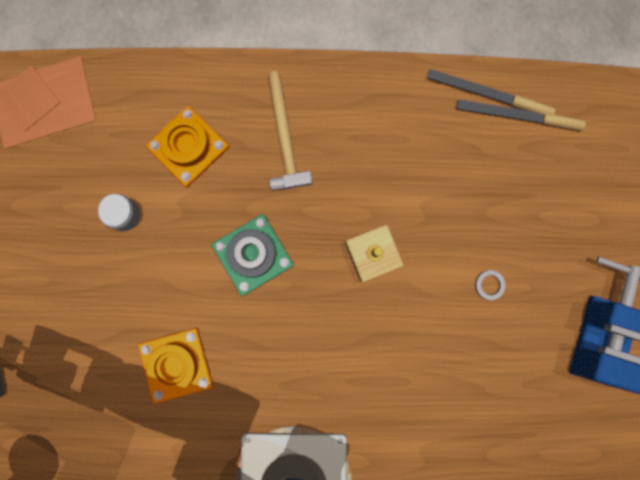

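The top view shows the green housing with the grey cup at (252,253) and the drift block at (375,253). The orange look-alikes are at (187,145) and (175,365), the tin at (116,212), the spare ring at (490,285) and the hammer at (285,130). The target is the green housing, since it is the only one with a dark boss and a cup. I'll confirm that in enlarged crops.

```bash
python3 - <<'E'
import cv2, numpy as np
t=cv2.imread("pics/top0.png"); s=cv2.imread("pics/scene0.png")
def c(im,x,y,w,h,k): return cv2.resize(im[y:y+h,x:x+w],None,fx=k,fy=k,interpolation=cv2.INTER_CUBIC)
a=np.hstack([c(t,205,208,95,95,4),c(t,333,208,95,95,4)])
b=np.hstack([c(s,320,200,95,75,4),c(s,215,210,95,75,4)])
cv2.imwrite("pics/crop_t.png",a);cv2.imwrite("pics/crop_s.png",b)
E
```

```text
(no output)
```

View pics/crop_t.png

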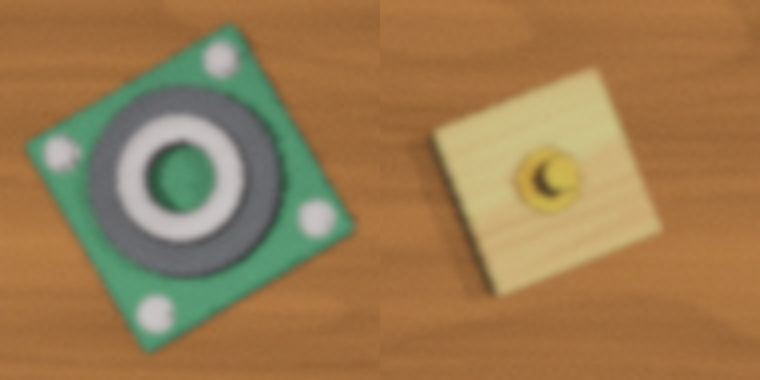

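View pics/crop_s.png

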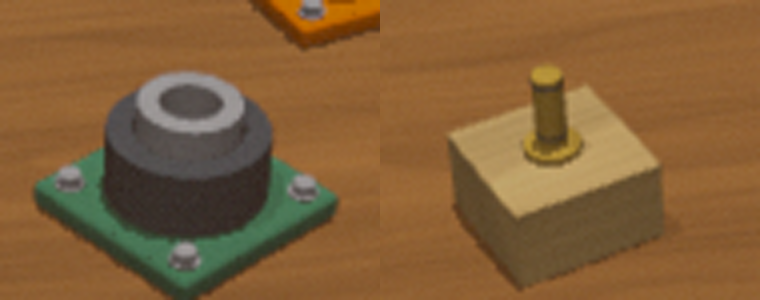

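The crops confirm it: the green housing with the dark boss holds the steel cup, and the wooden block holds the brass drift. Next I'll measure positions from both cameras.

```bash
cat > h.py <<'E'
import cv2, numpy as np
from workcell import ctrl, imaging
def cam(n):
    i=imaging.camera_info(n); R,_=cv2.Rodrigues(i["rvec"]); return i["camera_matrix"],i["k1"],R,np.array(i["tvec"])
def pix2w(n,uv,z):
    K,k1,R,t=cam(n)
    p=cv2.undistortPoints(np.array([[uv]],float),K,np.array([k1,0,0,0]))[0,0]
    d=R.T@np.array([p[0],p[1],1]); c=-R.T@t
    return c+d*(z-c[2])/d[2]
def w2pix(n,P):
    i=imaging.camera_info(n)
    return cv2.projectPoints(np.atleast_2d(np.array(P,float)),i["rvec"],i["tvec"],i["camera_matrix"],np.array([i["k1"],0,0,0]))[0][:,0]
E
python3 - <<'E'
from h import *
np.set_printoptions(precision=1,suppress=True)
T=lambda x,y,o=205:(x/4+o-.375,y/4+208-.375)
f=[pix2w("top",T(*p),16) for p in [(233,25),(28,148),(147,352),(354,228)]]
print("foot",np.mean(f,0),[np.linalg.norm(f[i]-f[i-1]) for i in range(4)])
print("boss",pix2w("top",T(186,181),60)); print("cup",pix2w("top",T(180,177),79))
b=[pix2w("top",T(x-380,y,333),50) for x,y in [(435,132),(597,68),(661,230),(497,295)]]
print("block",np.mean(b,0),[np.linalg.norm(b[i]-b[i-1]) for i in range(4)], np.arctan2(*(b[2]-b[1])[[1,0]]))
print("guard",pix2w("top",T(547-380,181,333),56),"htop",pix2w("top",T(561-380,171,333),102))
S=lambda x,y,o:(x/4+o[0]-.375,y/4+o[1]-.375)
print("scene cup",pix2w("scene",S(191,103,(320,200)),79))
print("scene boss",pix2w("scene",S(189,121,(320,200)),60))
print("guard",pix2w("scene",S(552-380,144,(215,210)),56),"htop",pix2w("scene",S(547-380,74,(215,210)),102))
b=[pix2w("scene",S(x-380,y,(215,210)),50) for x,y in [(448,137),(588,87),(662,166),(520,216)]]
print("block",np.mean(b,0),[np.linalg.norm(b[i]-b[i-1]) for i in range(4)])
E
```

```text
foot [480.6  92.7  16. ] [np.float64(124.71435590035756), np.float64(125.57162167011937), np.float64(124.01755872275488), np.float64(125.69879397288375)]
boss [480.8  91.8  60. ]
cup [481.3  93.5  79. ]
block [ 485.4 -159.6   50. ] [np.float64(88.96860439868246), np.float64(90.46327352714114), np.float64(89.48889019889569), np.float64(91.16048941112977)] -2.7622870497694203
guard [ 484.9 -158.4   56. ] htop [ 486.3 -158.6  102. ]
scene cup [489.4  92.6  79. ]
scene boss [480.5  94.3  60. ]
guard [ 494.4 -160.5   56. ] htop [ 491.5 -159.8  102. ]
block [ 492.4 -159.3   50. ] [np.float64(86.95845567305821), np.float64(90.15061494417472), np.float64(90.09653601129145), np.float64(87.06180490361086)]
```

```bash
cat >> h.py <<'E'
np.set_printoptions(precision=2,suppress=True)
def go(P,extra=None):
    o=ctrl.get_obs(); R,_=cv2.Rodrigues(o["orientation"]); d=R.T@(np.array(P,float)-o["ee_pos"])
    print("t",o["t"],"ee",o["ee_pos"],"F",o["ft_force"],"w",o["width"],"q",o["qpos"])
    print("toolx",R[:,0],"tooly",R[:,1],"toolz",R[:,2]); print("units",d/50)
E
python3 -c "
from h import *
go([485.5,-159.2,150])"
```

```text
t 0.1 ee [216.32 585.8  207.27] F [0.63 0.31 0.06] w 87.77192927724536 q [ 1.2   0.42  1.63 -0.    1.09 -0.02]
toolx [-0.94  0.35  0.  ] tooly [ 0.35  0.94 -0.  ] toolz [-0. -0. -1.]
units [-10.21 -12.11   1.16]
```

```bash
python3 -m crank '[{"travel":[-0.6,-0.72,0],"turn":0},{"travel":[-0.6,-0.72,0],"turn":0},{"travel":[-0.6,-0.72,0],"turn":0},{"travel":[-0.6,-0.72,0],"turn":0},{"travel":[-0.6,-0.72,0],"turn":0},{"travel":[-0.6,-0.72,0],"turn":0},{"travel":[-0.6,-0.72,0],"turn":0},{"travel":[-0.6,-0.72,0],"turn":0},{"travel":[-0.6,-0.72,0],"turn":0},{"travel":[-0.6,-0.72,0],"turn":0},{"travel":[-0.6,-0.72,0],"turn":0},{"travel":[-0.6,-0.72,0],"turn":0},{"travel":[-0.6,-0.72,0],"turn":0},{"travel":[-0.6,-0.72,0],"turn":0}]'; python3 -c "
from h import *
go([485.5,-159.2,150])"
```

```text
t: 1.5
ee_pos: [440.4, -51.1, 205.3]
orientation: [0.537, 3.095, -0.002]
ft_force: [0.5, 0.7, 0.4]
width: 88.0
t 1.5 ee [440.4  -51.1  205.34] F [0.48 0.7  0.41] w 87.99738579893082 q [-0.14  0.16  2.02 -0.    0.97 -1.37]
toolx [-0.94  0.34 -0.  ] tooly [ 0.34  0.94 -0.  ] toolz [-0. -0. -1.]
units [-1.58 -1.73  1.11]
```

```bash
python3 -m crank '[{"travel":[-0.55,-0.6,0.2],"turn":0},{"travel":[-0.55,-0.6,0.2],"turn":0},{"travel":[-0.4,-0.5,0.2],"turn":0},{"travel":[0,0,0],"turn":0},{"travel":[0,0,0],"turn":0}]'; python3 -c "
from h import *
go([485.5,-159.2,150])
cv2.imwrite('pics/t1.png',cv2.resize(imaging.get_image('top')[178:328,290:490],None,fx=4,fy=4,interpolation=cv2.INTER_CUBIC))"
```

```text
t: 2.0
ee_pos: [484.3, -166.9, 173.9]
orientation: [0.549, 3.092, -0.002]
ft_force: [-0.2, 0.1, 0.4]
width: 87.9
t 2.0 ee [ 484.34 -166.93  173.9 ] F [-0.22  0.12  0.41] w 87.9155035834324 q [-0.35  0.3   1.91 -0.    0.93 -1.57]
toolx [-0.94  0.34 -0.  ] tooly [ 0.34  0.94 -0.  ] toolz [ 0. -0. -1.]
units [0.03 0.15 0.48]
```

View pics/t1.png

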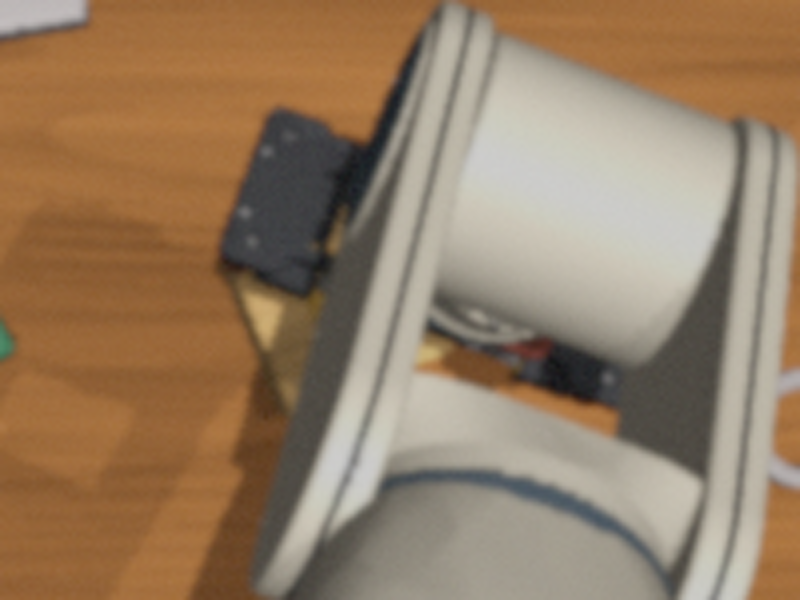

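The top view shows the arm over the block and the drift hidden beneath it. I'll use the scene camera for the final check, just above the handle.

```bash
python3 -m crank '[{"travel":[0.02,0.15,0.4],"turn":0},{"travel":[0,0,0.3],"turn":0},{"travel":[0,0,0],"turn":0},{"travel":[0,0,0],"turn":0}]'; python3 -c "
from h import *
go([486,-159.2,77])
cv2.imwrite('pics/s2.png',cv2.resize(imaging.get_image('scene')[160:310,160:360],None,fx=4,fy=4,interpolation=cv2.INTER_CUBIC))"
```

```text
t: 2.45
ee_pos: [485.6, -154.9, 140.1]
orientation: [0.541, 3.092, -0.002]
ft_force: [-0.0, 0.2, -0.4]
width: 87.9
t 2.45 ee [ 485.57 -154.95  140.1 ] F [-0.01  0.25 -0.42] w 87.94468766673792 q [-0.33  0.35  1.94 -0.    0.85 -1.56]
toolx [-0.94  0.34 -0.  ] tooly [ 0.34  0.94 -0.  ] toolz [ 0. -0. -1.]
units [-0.03 -0.08  1.26]
```

View pics/s2.png

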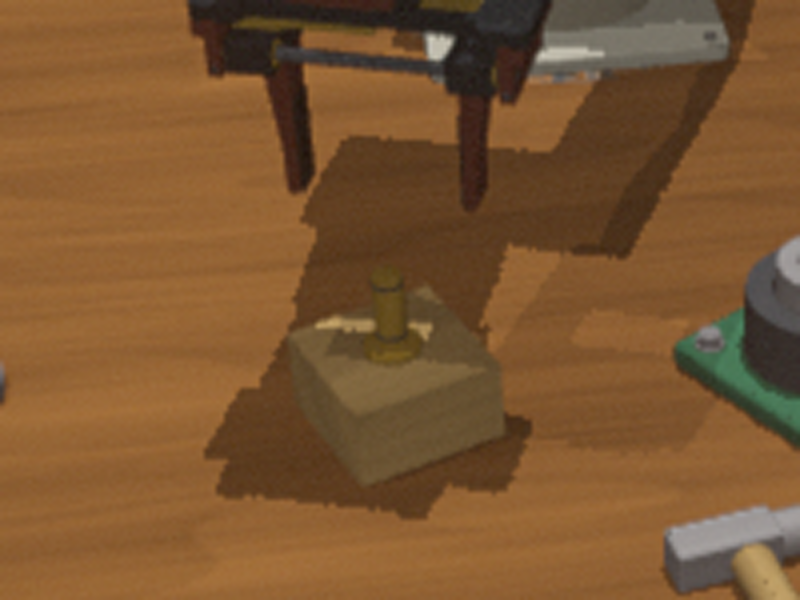

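The fingertips, at crop (300,185) and (472,205), straddle the handle top at (387,272). I'll use the known fingertip position to check the scene camera's bias.

```bash
python3 -c "
from h import *
print(w2pix('scene',[[485.6,-155,123]]), (386/4+160-.4,195/4+160-.4))
o=np.array([[485.6,-155,123]]);R=cv2.Rodrigues(ctrl.get_obs()['orientation'])[0]
print(w2pix('scene',o+44*R[:,1]),w2pix('scene',o-44*R[:,1]),'obs',(300/4+159.6,188/4+159.6),(472/4+159.6,208/4+159.6))
print(w2pix('scene',[[486,-159,102],[486,-159,56]]),'obs htop',(387/4+159.6,272/4+159.6),'guard top',(393/4+159.6,344/4+159.6))"
```

```text
[[257.72 218.57]] (256.1, 208.35)
[[277.2 220.6]] [[238.44 216.55]] obs (234.6, 206.6) (277.6, 211.6)
[[256.58 226.69]
 [258.02 243.37]] obs htop (256.35, 227.6) guard top (257.85, 245.6)
```

The predicted fingertip row is about 10 px below where I see it, so I'll look closer before descending.

```bash
python3 -c "
from h import *
cv2.imwrite('pics/s3.png',cv2.resize(imaging.get_image('scene')[150:260,200:310],None,fx=5.4,fy=5.4,interpolation=cv2.INTER_CUBIC))
print(ctrl.get_obs()['ee_pos'])
for n in ('scene','top'):
  K,k,R,t=cam(n);print(-R.T@t)"
```

```text
[ 485.84 -155.37  140.36]
[1542.38 -180.35  831.29]
[ 393.97    8.73 1210.2 ]
```

View pics/s3.png

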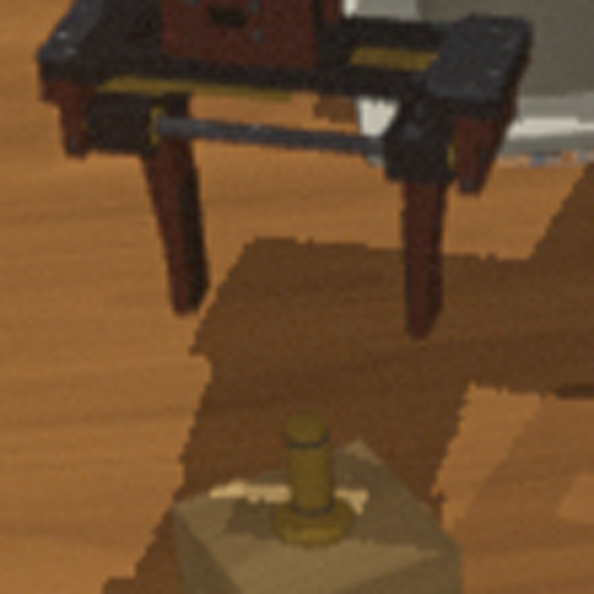

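The fingertips sit higher than expected at full opening, so the finger linkage may extend as it closes. I'll test that by closing partway here, clear of everything.

```bash
python3 -m crank '[{"travel":[0,-0.08,0],"turn":0},{"travel":[0,0,0],"turn":0},{"travel":[0,0,0],"turn":0},{"travel":[0,0,0],"turn":0}]' -0.3; python3 -c "
from h import *
go([486,-159.2,77])
cv2.imwrite('pics/s4.png',cv2.resize(imaging.get_image('scene')[150:260,200:310],None,fx=5.4,fy=5.4,interpolation=cv2.INTER_CUBIC))
P=ctrl.get_obs()['ee_pos'];print(w2pix('scene',[P-[0,0,17]]))"
```

```text
t: 2.95
ee_pos: [485.5, -159.6, 142.5]
orientation: [0.54, 3.087, -0.003]
ft_force: [-0.5, 0.5, -0.3]
width: 59.1
t 2.95 ee [ 485.46 -159.64  142.55] F [-0.49  0.46 -0.35] w 59.09258280508577 q [-0.34  0.35  1.93 -0.    0.85 -1.56]
toolx [-0.94  0.34 -0.01] tooly [ 0.34  0.94 -0.  ] toolz [ 0.01 -0.   -1.  ]
units [0.   0.01 1.31]
[[255.51 217.77]]
```

View pics/s4.png

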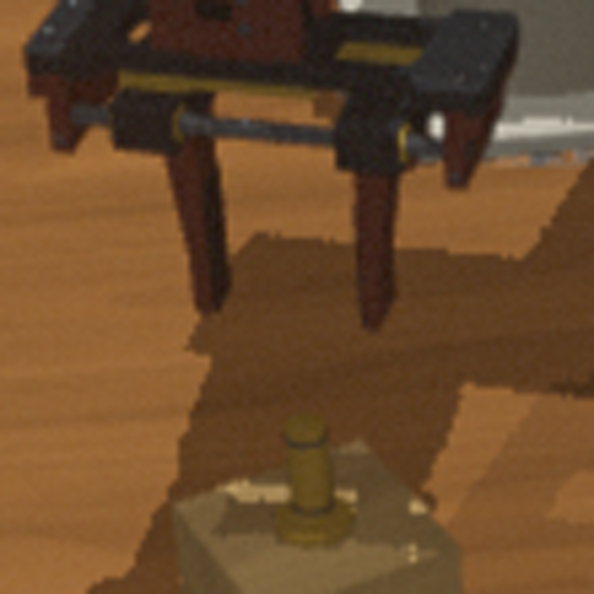

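```bash
python3 -c "
from h import *
P=np.array([484.34,-166.93,173.9])
print(w2pix('top',[P+[0,0,z] for z in (0,60,80,100,120)]))
print(w2pix('scene',[[0,0,0],[80,80,0],[80,-80,0],[485.5,-159.6,205]]))
cv2.imwrite('pics/t4.png',imaging.get_image('top'));cv2.imwrite('pics/s5.png',imaging.get_image('scene'))"
```

```text
[[388.26 248.36]
 [394.08 245.43]
 [396.18 244.37]
 [398.36 243.27]
 [400.64 242.13]]
[[300.48 158.86]
 [331.02 169.52]
 [276.7  173.98]
 [252.83 186.55]]
```

View pics/t4.png

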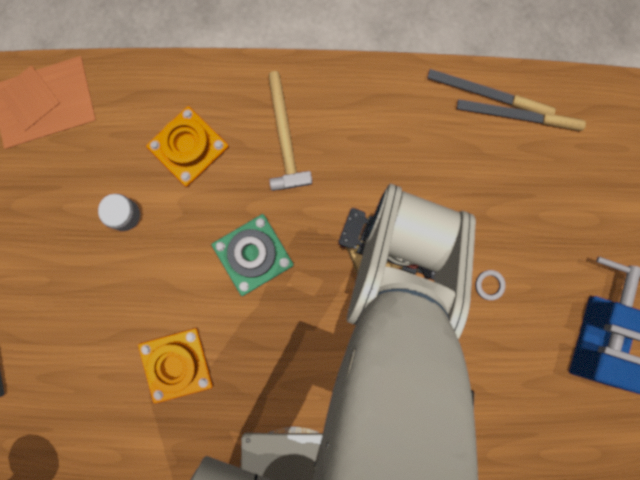

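View pics/s5.png

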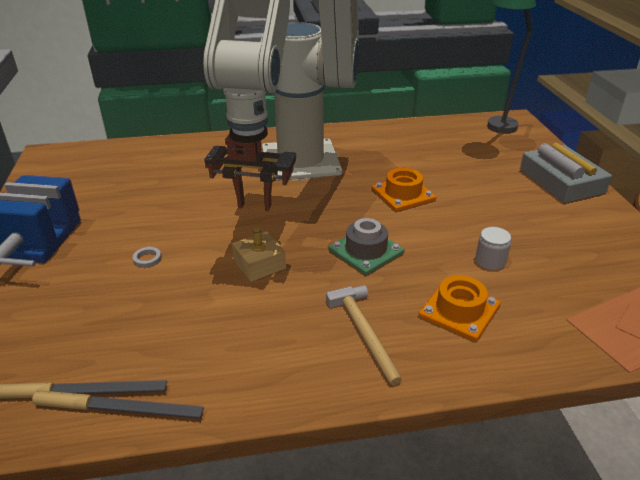

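The scene camera's base plate projection is right, so the gripper itself looks about 20 mm high or set back. Opening the fingers and descending around the handle is safe either way, and the close view will settle which it is.

```bash
python3 -m crank '[{"travel":[0,0,0.3],"turn":0},{"travel":[0,0,0.3],"turn":0},{"travel":[0,0,0.15],"turn":0},{"travel":[0,0,0],"turn":0},{"travel":[0,0,0],"turn":0}]' 0.4; python3 -c "
from h import *
go([486,-159.2,77])
cv2.imwrite('pics/s6.png',cv2.resize(imaging.get_image('scene')[150:260,200:310],None,fx=5.4,fy=5.4,interpolation=cv2.INTER_CUBIC))
P=ctrl.get_obs()['ee_pos'];print(w2pix('scene',[P-[0,0,17]]))"
```

```text
t: 3.6
ee_pos: [486.3, -160.0, 104.2]
orientation: [0.54, 3.087, -0.003]
ft_force: [0.1, 0.6, 0.4]
width: 61.4
t 3.6 ee [ 486.28 -159.98  104.24] F [0.14 0.61 0.37] w 61.41948867998191 q [-0.34  0.41  1.95 -0.    0.77 -1.56]
toolx [-0.94  0.34 -0.01] tooly [ 0.34  0.94 -0.  ] toolz [ 0.01 -0.   -1.  ]
units [0.02 0.01 0.54]
[[256.62 232.2 ]]
```

View pics/s6.png

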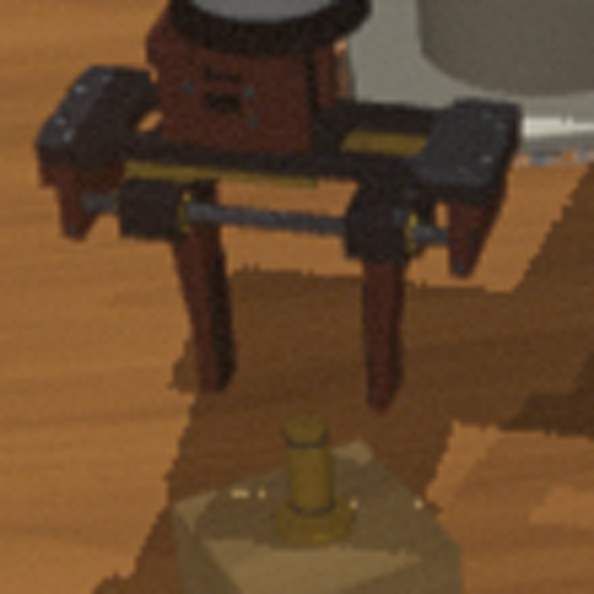

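```bash
python3 -c "
from h import *
t=imaging.get_image('top');cv2.imwrite('pics/t6.png',cv2.resize(t[190:300,320:460],None,fx=5,fy=5,interpolation=cv2.INTER_CUBIC))
print(ctrl.get_obs()['ee_pos'])"
```

```text
[ 486.47 -160.03  104.54]
```

View pics/t6.png

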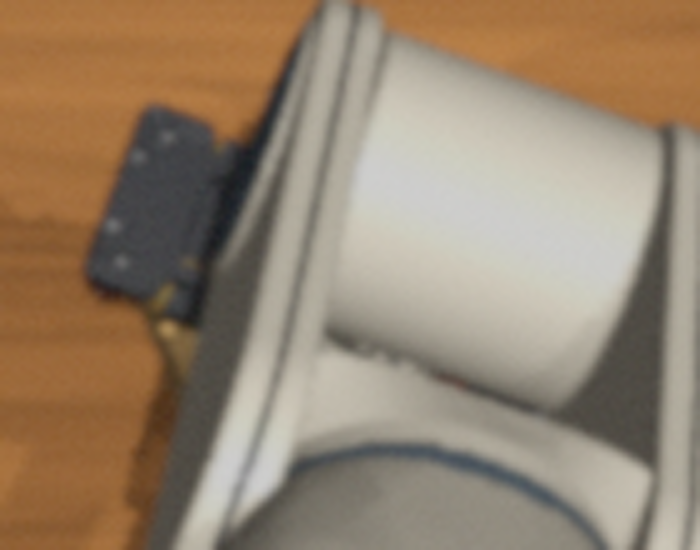

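```bash
python3 -c "
from h import *
from scipy.optimize import least_squares
r=least_squares(lambda P:np.r_[w2pix('top',[P])[0]-[349.8,230.8],w2pix('scene',[P])[0]-[286.9,176.7]],[480,-80,190]);print(r.x,r.fun)
P=np.array([486.4,-160,104.4]);d=r.x-P;print(d,'along y',d@[.34,.94,0],'along x',d@[-.94,.34,0])"
```

```text
[508.4  -89.29 235.24] [-0.23 -0.03 -0.28 -0.01]
[ 22.    70.71 130.84] along y 73.94486817176168 along x 3.3587436842676217
```

Triangulation puts the gripper's xy within about 3 mm, so only the drawn finger height differs. I'll go to grasp height and look again.

```bash
python3 -m crank '[{"travel":[0,0,0.25],"turn":0},{"travel":[0,0,0.25],"turn":0},{"travel":[0,0,0],"turn":0},{"travel":[0,0,0],"turn":0}]'; python3 -c "
from h import *
go([486,-159.2,77])
cv2.imwrite('pics/s7.png',cv2.resize(imaging.get_image('scene')[150:260,200:310],None,fx=5.4,fy=5.4,interpolation=cv2.INTER_CUBIC))
P=ctrl.get_obs()['ee_pos'];print(w2pix('scene',[P-[0,0,17]]))"
```

```text
t: 4.1
ee_pos: [487.3, -160.3, 78.1]
orientation: [0.54, 3.084, -0.004]
ft_force: [0.4, -0.2, 0.1]
width: 61.8
t 4.1 ee [ 487.26 -160.32   78.13] F [ 0.39 -0.19  0.06] w 61.768920313039544 q [-0.34  0.46  1.97 -0.    0.71 -1.56]
toolx [-0.94  0.34 -0.01] tooly [ 0.34  0.94 -0.  ] toolz [ 0.01 -0.   -1.  ]
units [0.03 0.01 0.02]
[[257.34 241.89]]
```

View pics/s7.png

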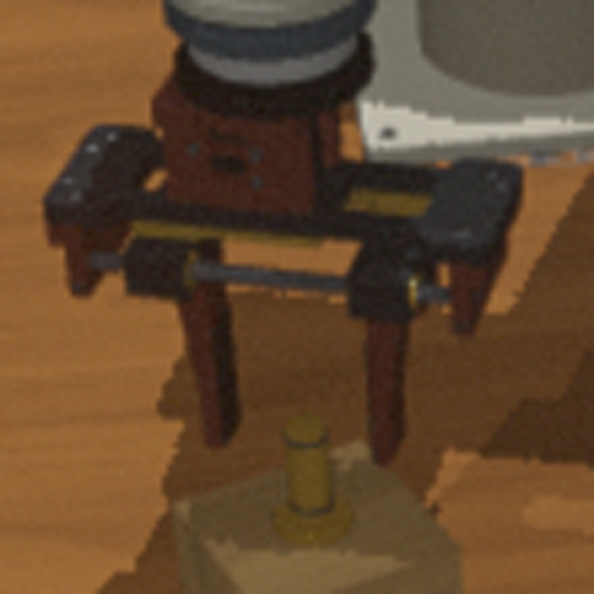

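```bash
python3 -m crank '[{"travel":[0.03,0.01,0.02],"turn":0},{"travel":[0,0,0],"turn":0},{"travel":[0,0,0],"turn":0},{"travel":[0,0,0],"turn":0},{"travel":[0,0,0],"turn":0},{"travel":[0,0,0],"turn":0},{"travel":[0,0,0],"turn":0},{"travel":[0,0,0],"turn":0}]' -1; python3 -c "
from h import *
go([486,-159.2,77])
cv2.imwrite('pics/s8.png',cv2.resize(imaging.get_image('scene')[150:260,200:310],None,fx=5.4,fy=5.4,interpolation=cv2.INTER_CUBIC))"
```

```text
t: 4.95
ee_pos: [486.3, -159.4, 77.8]
orientation: [0.54, 3.083, -0.004]
ft_force: [-0.3, -0.1, -0.4]
width: 16.4
t 4.95 ee [ 486.29 -159.43   77.85] F [-0.31 -0.14 -0.42] w 16.35480172954751 q [-0.34  0.45  1.97 -0.    0.71 -1.56]
toolx [-0.94  0.34 -0.01] tooly [ 0.34  0.94 -0.  ] toolz [ 0.01 -0.   -1.  ]
units [0.01 0.   0.02]
```

View pics/s8.png

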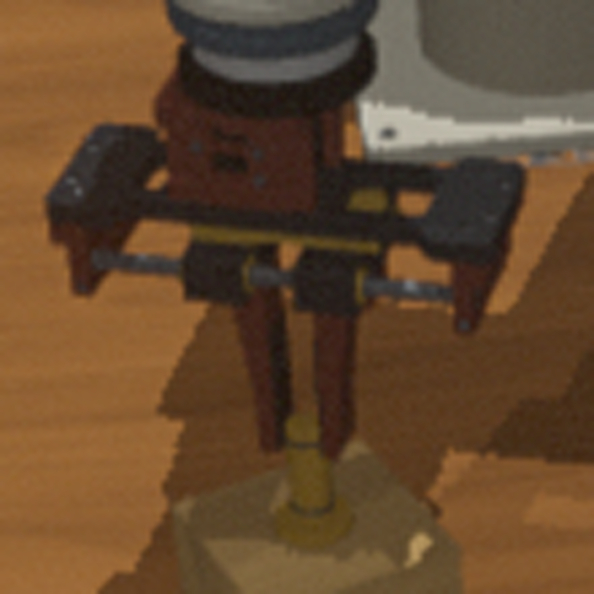

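```bash
python3 -m crank '[{"travel":[0,0,0],"turn":0},{"travel":[0,0,0],"turn":0},{"travel":[0,0,0],"turn":0}]'; python3 -c "
from h import *
go([486,-159.2,77])
cv2.imwrite('pics/s9.png',cv2.resize(imaging.get_image('scene')[150:260,200:310],None,fx=5.4,fy=5.4,interpolation=cv2.INTER_CUBIC))"
```

```text
t: 5.3
ee_pos: [486.3, -159.4, 77.9]
orientation: [0.539, 3.083, -0.004]
ft_force: [0.3, -0.9, -0.2]
width: 16.7
t 5.3 ee [ 486.34 -159.43   77.85] F [ 0.3  -0.94 -0.21] w 16.674121110191294 q [-0.34  0.45  1.97 -0.    0.71 -1.56]
toolx [-0.94  0.34 -0.01] tooly [ 0.34  0.94 -0.  ] toolz [ 0.01 -0.   -1.  ]
units [0.01 0.   0.02]
```

View pics/s9.png

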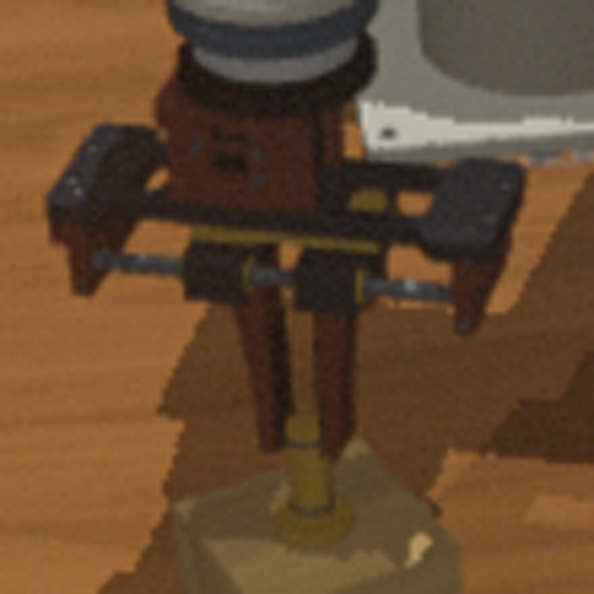

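The opening holds at about 16.5 mm, so something is gripped. I'll lift straight out and check.

```bash
python3 -m crank '[{"travel":[0,0,-0.2],"turn":0},{"travel":[0,0,-0.4],"turn":0},{"travel":[0,0,-0.5],"turn":0},{"travel":[0,0,-0.5],"turn":0},{"travel":[0,0,-0.5],"turn":0},{"travel":[0,0,0],"turn":0},{"travel":[0,0,0],"turn":0}]'; python3 -c "
from h import *
go([480.8,92.5,180])
cv2.imwrite('pics/s10.png',cv2.resize(imaging.get_image('scene')[130:260,190:320],None,fx=4.6,fy=4.6,interpolation=cv2.INTER_CUBIC))"
```

```text
t: 6.05
ee_pos: [482.8, -158.0, 187.2]
orientation: [0.54, 3.088, -0.003]
ft_force: [-1.2, -0.1, -3.6]
width: 17.0
t 6.05 ee [ 482.77 -158.    187.21] F [-1.16 -0.12 -3.58] w 16.997471692387908 q [-0.34  0.28  1.91 -0.    0.95 -1.56]
toolx [-0.94  0.34 -0.01] tooly [ 0.34  0.94 -0.  ] toolz [ 0.01 -0.   -1.  ]
units [1.74 4.7  0.13]
```

View pics/s10.png

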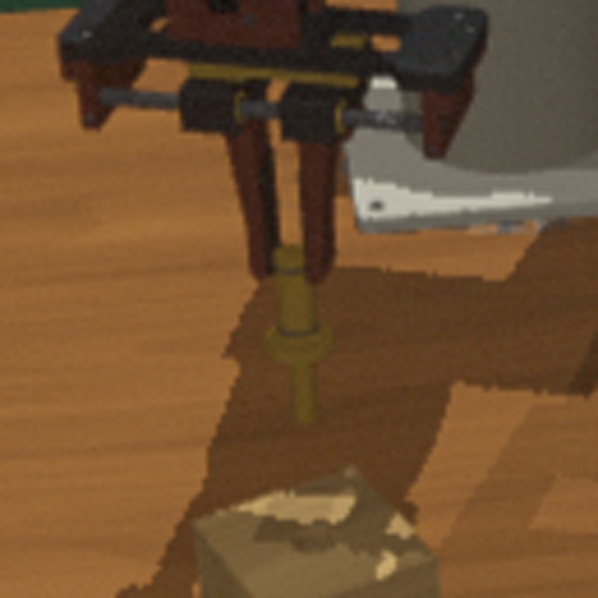

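The drift is out of the block and held upright: handle top at crop (288,250), tip at (306,418). I'll check the tip projection against the expected one.

```bash
python3 -c "
from h import *
for z in (120,116,112): print(w2pix('scene',[[482.8,-158,z],[482.8,-158,z+92]]))
print('obs tip',306/4.6+189.6,418/4.6+129.6,'top',288/4.6+189.6,250/4.6+129.6)"
```

```text
[[256.36 219.12]
 [253.26 182.98]]
[[256.49 220.62]
 [253.4  184.62]]
[[256.61 222.12]
 [253.54 186.25]]
obs tip 256.1217391304348 220.4695652173913 top 252.2086956521739 183.94782608695652
```

```bash
python3 -m crank '[{"travel":[0.2,0.4,0.05],"turn":0},{"travel":[0.3,0.7,0.05],"turn":0},{"travel":[0.3,0.8,0.05],"turn":0},{"travel":[0.3,0.8,0],"turn":0},{"travel":[0.3,0.8,0],"turn":0},{"travel":[0.2,0.6,0],"turn":0},{"travel":[0.05,0.1,0],"turn":0},{"travel":[0,0,0],"turn":0},{"travel":[0,0,0],"turn":0}]'; python3 -c "
from h import *
go([472.3,69,160])
cv2.imwrite('pics/s11.png',cv2.resize(imaging.get_image('scene')[130:290,290:450],None,fx=3.7,fy=3.7,interpolation=cv2.INTER_CUBIC))"
```

```text
t: 7.0
ee_pos: [469.9, 73.6, 166.9]
orientation: [-0.544, -3.083, 0.01]
ft_force: [-0.3, -0.3, -2.1]
width: 17.1
t 7.0 ee [469.88  73.61 166.88] F [-0.3  -0.27 -2.11] w 17.07106576105379 q [ 0.13  0.27  1.98 -0.    0.91 -1.09]
toolx [-0.94  0.34  0.01] tooly [ 0.34  0.94 -0.01] toolz [-0.01 -0.   -1.  ]
units [-0.08 -0.07  0.14]
```

View pics/s11.png

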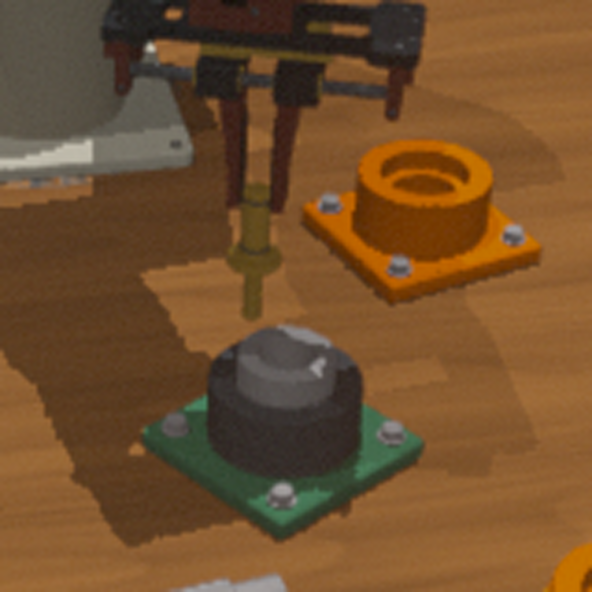

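The drift tip, at crop (252,315), is just beyond the cup. Now I'll descend to rim point B (−y side of the tool).

```bash
python3 -m crank '[{"travel":[-0.08,-0.07,0.14],"turn":0},{"travel":[0,0,0.14],"turn":0},{"travel":[0,0,0],"turn":0}]'; python3 -c "
from h import *
go([472.3,69,149])
cv2.imwrite('pics/s12.png',cv2.resize(imaging.get_image('scene')[170:290,310:430],None,fx=5,fy=5,interpolation=cv2.INTER_CUBIC))
P=ctrl.get_obs()['ee_pos'];print(w2pix('scene',[P-[0,0,68]]))"
```

```text
t: 7.35
ee_pos: [472.4, 65.3, 151.3]
orientation: [-0.551, -3.082, 0.011]
ft_force: [0.2, -0.5, -3.7]
width: 16.8
t 7.35 ee [472.44  65.33 151.34] F [ 0.21 -0.49 -3.72] w 16.78623153784207 q [ 0.11  0.3   1.99 -0.    0.87 -1.1 ]
toolx [-0.94  0.35  0.01] tooly [ 0.35  0.94 -0.01] toolz [-0.01 -0.   -1.  ]
units [0.03 0.07 0.05]
[[354.33 220.73]]
```

View pics/s12.png

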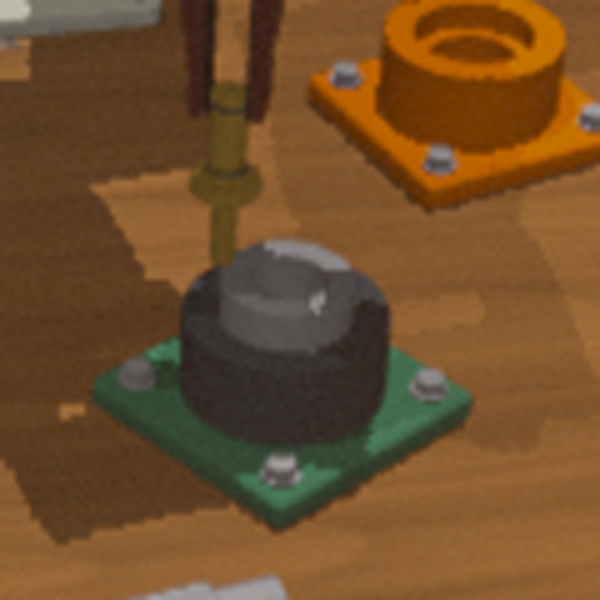

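```bash
python3 -c "
from h import *
im=imaging.get_image('scene');P=ctrl.get_obs()['ee_pos']
c=im[170:290,310:430];c=cv2.resize(c,None,fx=5,fy=5,interpolation=cv2.INTER_CUBIC)
def circ(x,y,z,r,col):
    a=np.linspace(0,6.283,60);p=w2pix('scene',np.c_[x+r*np.cos(a),y+r*np.sin(a),z+0*a]);p=(p-[310,170]+.5)*5
    cv2.polylines(c,[p.astype(np.int32)],True,col,1)
for r in(31.5,18.5):circ(480.8,92.5,79,r,(0,0,255))
circ(480.8,92.5,60,49,(255,0,0));circ(P[0],P[1],P[2]-68,6,(0,255,255))
cv2.imwrite('pics/s13.png',c)"
```

View pics/s13.png

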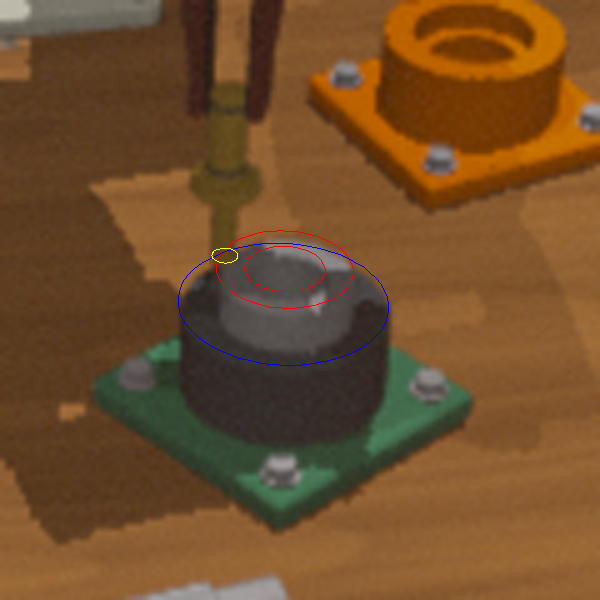

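The overlay shows the scene camera drawing everything about 2 px low, uniformly. Relative to the cup, the tip is as computed, close to the outer edge, so I'll shift it inward by 4 mm.

```bash
python3 -m crank '[{"travel":[0.02,0.07,0],"turn":0},{"travel":[0,0,0],"turn":0},{"travel":[0,0,0.02],"turn":0},{"travel":[0,0,0.02],"turn":0}]'; python3 -c "
from h import *
go([472.3,69,149])"
```

```text
t: 7.85
ee_pos: [473.9, 69.6, 150.7]
orientation: [-0.551, -3.084, 0.009]
ft_force: [-1.0, 0.5, -2.6]
width: 16.7
t 7.85 ee [473.86  69.59 150.67] F [-1.04  0.49 -2.63] w 16.688921000908593 q [ 0.12  0.3   1.98 -0.    0.87 -1.09]
toolx [-0.94  0.35  0.01] tooly [ 0.35  0.94 -0.01] toolz [-0.01 -0.   -1.  ]
units [ 0.02 -0.02  0.03]
```

```bash
python3 -m crank '[{"travel":[0,0,0.04],"turn":0},{"travel":[0,0,0.04],"turn":0}]'; python3 -m crank '[{"travel":[0,0,0.03],"turn":0}]'; python3 -m crank '[{"travel":[0,0,0.03],"turn":0}]'
```

```text
t: 8.05
ee_pos: [474.0, 69.8, 146.7]
orientation: [-0.551, -3.085, 0.009]
ft_force: [-0.8, -0.2, 0.8]
width: 16.6
t: 8.15
ee_pos: [474.4, 69.8, 145.4]
orientation: [-0.551, -3.086, 0.009]
ft_force: [0.4, -0.3, 4.8]
width: 16.7
t: 8.25
ee_pos: [474.9, 69.7, 144.3]
orientation: [-0.55, -3.087, 0.009]
ft_force: [-0.8, -0.4, 4.6]
width: 17.1
```

```bash
python3 -m crank '[{"travel":[0,0,-0.15],"turn":0},{"travel":[0,0.45,-0.05],"turn":0},{"travel":[0.03,0.4,0],"turn":0},{"travel":[0,0,0],"turn":0}]'; python3 -c "
from h import *
go([489.3,116,148])"
```

```text
t: 8.65
ee_pos: [487.9, 110.8, 154.7]
orientation: [-0.553, -3.085, 0.009]
ft_force: [-0.0, -0.8, -2.4]
width: 16.9
t 8.65 ee [487.9  110.8  154.66] F [-0.02 -0.79 -2.37] w 16.898156578296955 q [ 0.2   0.32  1.94 -0.    0.89 -1.01]
toolx [-0.94  0.35  0.01] tooly [ 0.35  0.94 -0.01] toolz [-0.01 -0.   -1.  ]
units [0.01 0.11 0.13]
```

```bash
python3 -m crank '[{"travel":[0.01,0.1,0.04],"turn":0},{"travel":[0,0,0.02],"turn":0}]'; for i in 1; do python3 -m crank '[{"travel":[0,0,0.03],"turn":0}]'; python3 -m crank '[{"travel":[0,0,0.03],"turn":0}]'; done
```

```text
t: 8.85
ee_pos: [488.6, 115.5, 151.5]
orientation: [-0.552, -3.084, 0.01]
ft_force: [-0.3, -0.1, -3.0]
width: 16.6
t: 8.95
ee_pos: [488.2, 115.1, 149.8]
orientation: [-0.552, -3.084, 0.01]
ft_force: [-0.2, -0.2, -2.4]
width: 17.0
t: 9.05
ee_pos: [487.9, 114.7, 148.1]
orientation: [-0.552, -3.083, 0.011]
ft_force: [0.3, 0.5, -2.2]
width: 17.0
```

```bash
for i in 1; do python3 -m crank '[{"travel":[0,0,0.03],"turn":0}]'; python3 -m crank '[{"travel":[0,0,0.02],"turn":0}]'; done
```

```text
t: 9.15
ee_pos: [487.7, 114.2, 146.4]
orientation: [-0.553, -3.083, 0.011]
ft_force: [0.0, -0.4, -2.3]
width: 16.9
t: 9.25
ee_pos: [487.5, 114.0, 145.1]
orientation: [-0.554, -3.082, 0.011]
ft_force: [-0.5, -0.1, -1.6]
width: 16.8
```

```bash
python3 -m crank '[{"travel":[0,0,0.03],"turn":0}]'; python3 -m crank '[{"travel":[0,0,0.03],"turn":0}]'; python3 -c "
from h import *
go([457.3,101,152])"
```

```text
t: 9.35
ee_pos: [487.6, 113.8, 143.7]
orientation: [-0.554, -3.083, 0.011]
ft_force: [-0.7, 0.5, 3.8]
width: 16.7
t: 9.45
ee_pos: [488.2, 113.8, 142.6]
orientation: [-0.554, -3.084, 0.01]
ft_force: [-0.4, -0.2, 5.0]
width: 16.8
t 9.45 ee [488.24 113.82 142.63] F [-0.35 -0.17  4.97] w 16.75535321629798 q [ 0.21  0.34  1.94 -0.    0.87 -1.01]
toolx [-0.94  0.35  0.01] tooly [ 0.35  0.94 -0.01] toolz [-0.01 -0.01 -1.  ]
units [ 0.49 -0.46 -0.18]
```

```bash
python3 -m crank '[{"travel":[0,0,-0.15],"turn":0},{"travel":[0.25,-0.23,-0.03],"turn":0},{"travel":[0.22,-0.2,0],"turn":0},{"travel":[0,0,0],"turn":0},{"travel":[0,0,0],"turn":0}]'; python3 -c "
from h import *
go([457.3,101,148])"
```

```text
t: 9.95
ee_pos: [457.8, 101.4, 153.1]
orientation: [-0.555, -3.084, 0.01]
ft_force: [-0.1, 0.2, -3.4]
width: 17.2
t 9.95 ee [457.79 101.45 153.05] F [-0.08  0.22 -3.39] w 17.171854874901268 q [ 0.19  0.28  2.   -0.    0.87 -1.02]
toolx [-0.94  0.35  0.01] tooly [ 0.35  0.94 -0.01] toolz [-0.01 -0.   -1.  ]
units [ 0.01 -0.01  0.1 ]
```

```bash
python3 -m crank '[{"travel":[0,0,0.05],"turn":0},{"travel":[0,0,0.03],"turn":0}]'; for i in 1; do python3 -m crank '[{"travel":[0,0,0.03],"turn":0}]'; python3 -m crank '[{"travel":[0,0,0.02],"turn":0}]'; done
```

```text
t: 10.15
ee_pos: [458.8, 101.7, 149.2]
orientation: [-0.555, -3.085, 0.009]
ft_force: [0.3, 0.4, -2.7]
width: 16.8
t: 10.25
ee_pos: [459.2, 101.8, 147.5]
orientation: [-0.555, -3.086, 0.009]
ft_force: [0.1, 0.5, -3.0]
width: 17.0
t: 10.35
ee_pos: [459.3, 101.9, 146.2]
orientation: [-0.555, -3.085, 0.009]
ft_force: [-0.7, 1.0, -1.7]
width: 16.7
```

```bash
python3 -m crank '[{"travel":[0,0,0.02],"turn":0}]'; python3 -m crank '[{"travel":[0,0,0.02],"turn":0}]'; python3 -m crank '[{"travel":[0,0,0.03],"turn":0}]'
```

```text
t: 10.45
ee_pos: [459.4, 102.0, 144.9]
orientation: [-0.555, -3.085, 0.009]
ft_force: [-0.6, 0.3, -3.1]
width: 16.7
t: 10.55
ee_pos: [459.4, 102.0, 143.8]
orientation: [-0.555, -3.085, 0.009]
ft_force: [0.6, 1.2, -2.9]
width: 16.9
t: 10.65
ee_pos: [459.7, 102.0, 142.3]
orientation: [-0.555, -3.086, 0.009]
ft_force: [-0.3, -0.1, 3.2]
width: 17.2
```

```bash
python3 -m crank '[{"travel":[0,0,-0.13],"turn":0},{"travel":[-0.45,0,-0.03],"turn":0},{"travel":[-0.44,0,0],"turn":0},{"travel":[0,0,0],"turn":0},{"travel":[0,0,0],"turn":0}]'; python3 -c "
from h import *
go([503.8,84,146])"
```

```text
t: 11.15
ee_pos: [501.7, 86.3, 151.4]
orientation: [-0.554, -3.085, 0.01]
ft_force: [-0.7, -0.0, -2.3]
width: 17.0
t 11.15 ee [501.71  86.32 151.44] F [-0.68 -0.01 -2.25] w 17.029914098686984 q [ 0.15  0.34  1.92 -0.    0.89 -1.06]
toolx [-0.94  0.35  0.01] tooly [ 0.35  0.94 -0.01] toolz [-0.01 -0.   -1.  ]
units [-0.06 -0.03  0.11]
```

```bash
python3 -m crank '[{"travel":[-0.05,-0.02,0.05],"turn":0},{"travel":[0,0,0.04],"turn":0}]'; for i in 1; do python3 -m crank '[{"travel":[0,0,0.02],"turn":0}]'; python3 -m crank '[{"travel":[0,0,0.02],"turn":0}]'; done
```

```text
t: 11.35
ee_pos: [502.5, 84.7, 146.9]
orientation: [-0.553, -3.084, 0.01]
ft_force: [-0.3, -0.2, -3.4]
width: 17.2
t: 11.45
ee_pos: [501.7, 84.8, 145.6]
orientation: [-0.553, -3.083, 0.01]
ft_force: [-0.9, 0.9, -2.3]
width: 16.6
t: 11.55
ee_pos: [501.2, 84.9, 144.4]
orientation: [-0.552, -3.083, 0.01]
ft_force: [0.5, 0.6, -3.0]
width: 17.0
```

```bash
python3 -m crank '[{"travel":[0,0,0.02],"turn":0}]'; python3 -m crank '[{"travel":[0,0,0.03],"turn":0}]';python3 -m crank '[{"travel":[0,0,0.03],"turn":0}]'
```

```text
t: 11.65
ee_pos: [500.8, 85.0, 143.2]
orientation: [-0.552, -3.083, 0.01]
ft_force: [-0.1, 0.1, -2.2]
width: 17.0
t: 11.75
ee_pos: [501.0, 85.1, 142.0]
orientation: [-0.552, -3.083, 0.01]
ft_force: [0.1, -0.8, 4.6]
width: 16.8
t: 11.85
ee_pos: [501.5, 85.1, 141.0]
orientation: [-0.552, -3.084, 0.01]
ft_force: [-0.2, -1.7, 4.6]
width: 17.0
```

```bash
python3 -m crank '[{"travel":[0,0,-0.12],"turn":0},{"travel":[0.22,-0.25,0],"turn":0},{"travel":[0.2,-0.23,0],"turn":0},{"travel":[0,0,0],"turn":0},{"travel":[0,0,0.04],"turn":0},{"travel":[0,0,0],"turn":0}]'; python3 -c "
from h import *
go([472.3,69,144.5])"
```

```text
t: 12.45
ee_pos: [472.7, 69.5, 145.9]
orientation: [-0.553, -3.085, 0.009]
ft_force: [0.1, 0.6, -2.5]
width: 17.2
t 12.45 ee [472.7   69.54 145.88] F [ 0.07  0.61 -2.54] w 17.20378560529518 q [ 0.12  0.3   1.99 -0.    0.86 -1.09]
toolx [-0.94  0.35  0.01] tooly [ 0.35  0.94 -0.01] toolz [-0.01 -0.   -1.  ]
units [ 0.   -0.01  0.03]
```

```bash
python3 -m crank '[{"travel":[0,0,0.03],"turn":0},{"travel":[0,0,0.02],"turn":0}]'; for i in 1; do python3 -m crank '[{"travel":[0,0,0.02],"turn":0}]'; python3 -m crank '[{"travel":[0,0,0.02],"turn":0}]';python3 -m crank '[{"travel":[0,0,0.02],"turn":0}]'; done
```

```text
t: 12.65
ee_pos: [473.7, 69.8, 143.3]
orientation: [-0.553, -3.085, 0.008]
ft_force: [-0.1, 0.8, -2.5]
width: 17.1
t: 12.75
ee_pos: [473.9, 70.0, 142.1]
orientation: [-0.553, -3.086, 0.008]
ft_force: [-0.7, 0.3, -3.6]
width: 17.0
t: 12.85
ee_pos: [474.1, 70.0, 141.1]
orientation: [-0.552, -3.086, 0.008]
ft_force: [0.1, -0.4, 2.9]
width: 17.0
t: 12.95
ee_pos: [474.6, 70.1, 140.3]
orientation: [-0.552, -3.087, 0.008]
ft_force: [-0.6, -0.3, 3.4]
width: 17.2
```

```bash
python3 -m crank '[{"travel":[0,0,0.02],"turn":0}]'; python3 -m crank '[{"travel":[0,0,0.02],"turn":0}]'; python3 -m crank '[{"travel":[0,0,-0.12],"turn":0},{"travel":[0,0.45,0],"turn":0},{"travel":[0,0.42,0],"turn":0},{"travel":[0,0,0],"turn":0},{"travel":[0,0,0.04],"turn":0},{"travel":[0,0,0],"turn":0}]'; python3 -c "
from h import *
go([489,115.5,142])"
```

```text
t: 13.05
ee_pos: [475.0, 70.0, 139.7]
orientation: [-0.552, -3.087, 0.008]
ft_force: [-0.8, -2.3, 5.8]
width: 16.9
t: 13.15
ee_pos: [475.8, 70.0, 139.3]
orientation: [-0.552, -3.089, 0.008]
ft_force: [-1.4, -1.1, 10.3]
width: 16.5
t: 13.75
ee_pos: [489.8, 111.1, 143.1]
orientation: [-0.553, -3.087, 0.009]
ft_force: [-0.4, 0.8, -2.1]
width: 16.9
t 13.75 ee [489.82 111.09 143.08] F [-0.41  0.81 -2.12] w 16.94182432753297 q [ 0.2   0.34  1.94 -0.    0.87 -1.01]
toolx [-0.94  0.35  0.  ] tooly [ 0.35  0.94 -0.01] toolz [-0.01 -0.   -1.  ]
units [0.05 0.08 0.02]
```

```bash
python3 -m crank '[{"travel":[0.04,0.07,0.01],"turn":0},{"travel":[0,0,0.01],"turn":0}]'; for i in 1; do python3 -m crank '[{"travel":[0,0,0.02],"turn":0}]'; python3 -m crank '[{"travel":[0,0,0.02],"turn":0}]';python3 -m crank '[{"travel":[0,0,0.02],"turn":0}]'; done
```

```text
t: 13.95
ee_pos: [488.3, 114.2, 141.8]
orientation: [-0.555, -3.085, 0.01]
ft_force: [0.5, -0.9, -2.0]
width: 16.5
t: 14.05
ee_pos: [488.1, 113.9, 140.7]
orientation: [-0.555, -3.085, 0.01]
ft_force: [0.3, -1.2, -2.5]
width: 16.6
t: 14.15
ee_pos: [488.0, 113.7, 139.7]
orientation: [-0.555, -3.085, 0.01]
ft_force: [-0.2, -0.0, 2.3]
width: 17.0
t: 14.25
ee_pos: [488.8, 113.7, 139.3]
orientation: [-0.556, -3.086, 0.009]
ft_force: [-0.8, -0.2, 10.5]
width: 17.0
```

```bash
python3 -m crank '[{"travel":[0,0,-0.12],"turn":0},{"travel":[0.25,-0.23,0],"turn":0},{"travel":[0.24,-0.2,0],"turn":0},{"travel":[0,0,0],"turn":0},{"travel":[0,0,0.04],"turn":0},{"travel":[0,0,0],"turn":0}]'; python3 -c "
from h import *
go([457.3,101,142])"
```

```text
t: 14.85
ee_pos: [458.0, 101.7, 144.7]
orientation: [-0.557, -3.088, 0.008]
ft_force: [0.5, -0.0, -2.2]
width: 16.5
t 14.85 ee [458.01 101.68 144.66] F [ 0.54 -0.01 -2.23] w 16.462907063536793 q [ 0.2   0.29  2.01 -0.    0.84 -1.02]
toolx [-0.94  0.35  0.  ] tooly [ 0.35  0.94 -0.01] toolz [-0. -0. -1.]
units [ 0.01 -0.02  0.05]
```

```bash
python3 -m crank '[{"travel":[0,0,0.04],"turn":0},{"travel":[0,0,0.02],"turn":0}]'; for i in 1; do python3 -m crank '[{"travel":[0,0,0.02],"turn":0}]'; python3 -m crank '[{"travel":[0,0,0.02],"turn":0}]';python3 -m crank '[{"travel":[0,0,0.02],"turn":0}]'; done
```

```text
t: 15.05
ee_pos: [459.0, 102.0, 141.6]
orientation: [-0.557, -3.089, 0.007]
ft_force: [-0.4, 0.2, -2.8]
width: 16.8
t: 15.15
ee_pos: [459.3, 102.0, 140.4]
orientation: [-0.557, -3.089, 0.007]
ft_force: [1.1, 0.3, -2.7]
width: 17.2
t: 15.25
ee_pos: [459.7, 102.1, 139.4]
orientation: [-0.557, -3.089, 0.007]
ft_force: [-1.2, -0.5, 8.3]
width: 16.5
t: 15.35
ee_pos: [460.9, 102.3, 139.3]
orientation: [-0.557, -3.091, 0.006]
ft_force: [-1.0, -1.9, 11.7]
width: 17.1
```

```bash
python3 -m crank '[{"travel":[0,0,-0.12],"turn":0},{"travel":[-0.47,-0.02,0],"turn":0},{"travel":[-0.46,-0.02,0],"turn":0},{"travel":[0,0,0],"turn":0},{"travel":[0,0,0.04],"turn":0},{"travel":[0,0,0],"turn":0}]'; python3 -c "
from h import *
go([503.8,84,142])"
```

```text
t: 15.95
ee_pos: [504.0, 84.1, 143.9]
orientation: [-0.556, -3.09, 0.006]
ft_force: [-0.1, 0.6, -2.6]
width: 17.3
t 15.95 ee [504.03  84.11 143.94] F [-0.12  0.57 -2.59] w 17.34767607150142 q [ 0.14  0.35  1.93 -0.    0.87 -1.07]
toolx [-0.94  0.35  0.  ] tooly [ 0.35  0.94 -0.  ] toolz [-0. -0. -1.]
units [ 0.   -0.    0.04]
```

```bash
python3 -m crank '[{"travel":[0,0,0.03],"turn":0},{"travel":[0,0,0.02],"turn":0}]'; for i in 1; do python3 -m crank '[{"travel":[0,0,0.02],"turn":0}]'; python3 -m crank '[{"travel":[0,0,0.02],"turn":0}]';python3 -m crank '[{"travel":[0,0,0.02],"turn":0}]'; done
```

```text
t: 16.15
ee_pos: [502.6, 84.4, 141.1]
orientation: [-0.555, -3.089, 0.007]
ft_force: [0.2, 0.1, -1.8]
width: 16.9
t: 16.25
ee_pos: [502.1, 84.6, 140.0]
orientation: [-0.554, -3.089, 0.007]
ft_force: [-0.1, 0.9, -2.0]
width: 16.8
t: 16.35
ee_pos: [502.4, 84.7, 139.4]
orientation: [-0.554, -3.09, 0.007]
ft_force: [-1.0, -1.5, 8.2]
width: 16.8
t: 16.45
ee_pos: [503.2, 84.9, 139.4]
orientation: [-0.554, -3.092, 0.006]
ft_force: [-0.6, -2.4, 8.6]
width: 16.7
```

All four points stop hard at TCP z 139.3–139.4. Now I'll bed it, aiming for ft_z of about +13 (the drift's weight reads −2.2, so a true push of about 15 N).

```bash
python3 -m crank '[{"travel":[0,0,0.025],"turn":0}]'; python3 -m crank '[{"travel":[0,0,0.028],"turn":0}]';python3 -m crank '[{"travel":[0,0,0.03],"turn":0}]'
```

```text
t: 16.55
ee_pos: [504.2, 84.8, 139.3]
orientation: [0.553, 3.091, -0.006]
ft_force: [-1.3, -1.6, 10.3]
width: 17.2
t: 16.65
ee_pos: [505.3, 84.7, 139.2]
orientation: [0.552, 3.088, -0.006]
ft_force: [-1.5, -1.7, 10.1]
width: 16.8
t: 16.75
ee_pos: [506.4, 84.6, 139.2]
orientation: [0.551, 3.086, -0.005]
ft_force: [-1.5, -2.4, 10.7]
width: 16.9
```

```bash
python3 -m crank '[{"travel":[0.03,0,0.034],"turn":0}]'; python3 -m crank '[{"travel":[0.03,0,0.036],"turn":0}]'
```

```text
t: 16.85
ee_pos: [506.4, 84.9, 139.1]
orientation: [0.549, 3.083, -0.005]
ft_force: [-0.1, -1.7, 12.3]
width: 16.6
t: 16.95
ee_pos: [506.5, 85.3, 139.0]
orientation: [0.548, 3.08, -0.005]
ft_force: [-0.8, -2.3, 13.7]
width: 16.9
```

```bash
python3 -m crank '[{"travel":[0.02,0,0.033],"turn":0}]'; python3 -m crank '[{"travel":[0.02,0,0.033],"turn":0}]';python3 -m crank '[{"travel":[0,0,-0.12],"turn":0},{"travel":[0,0,-0.1],"turn":0},{"travel":[0,0,0],"turn":0},{"travel":[0,0,0],"turn":0}]'; python3 -c "
from h import *
go([457.3,101,142])
cv2.imwrite('pics/s14.png',cv2.resize(imaging.get_image('scene')[160:280,310:430],None,fx=5,fy=5,interpolation=cv2.INTER_CUBIC))"
```

```text
t: 17.05
ee_pos: [506.8, 85.5, 139.1]
orientation: [0.547, 3.077, -0.005]
ft_force: [-1.7, -3.3, 11.8]
width: 16.7
t: 17.15
ee_pos: [507.1, 85.6, 139.0]
orientation: [0.546, 3.075, -0.005]
ft_force: [-2.5, -2.4, 10.9]
width: 17.1
t: 17.55
ee_pos: [506.7, 85.9, 151.2]
orientation: [0.545, 3.074, -0.004]
ft_force: [0.1, -0.3, -2.4]
width: 17.3
t 17.55 ee [506.74  85.85 151.17] F [ 0.14 -0.27 -2.44] w 17.28097304936086 q [ 0.15  0.33  1.93 -0.01  0.86 -1.06]
toolx [-0.94  0.34 -0.02] tooly [0.34 0.94 0.  ] toolz [ 0.02 -0.01 -1.  ]
units [ 1.04 -0.06  0.16]
```

View pics/s14.png

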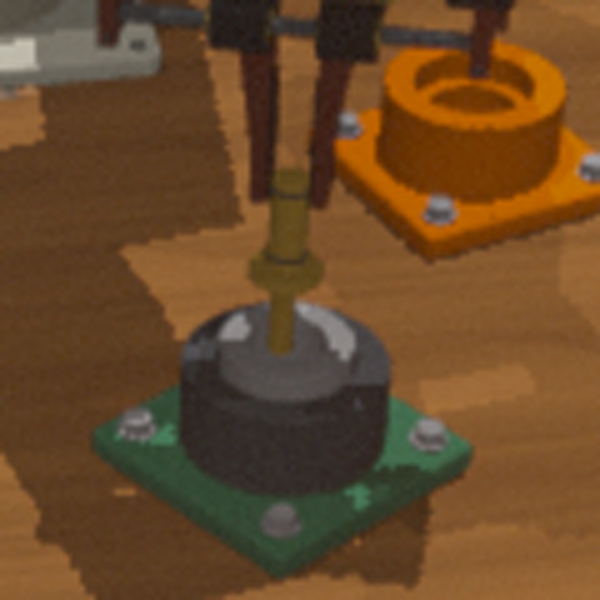

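In the picture the drift tip, at crop (281,350), is over the cup, which now sits level and lower. The push averaged about 14 N and peaked at about 16 N. I'll repeat the bedding on the opposite side, which also rechecks the stop there.

```bash
python3 -m crank '[{"travel":[0.5,-0.03,0],"turn":0},{"travel":[0.5,-0.03,0],"turn":0},{"travel":[0,0,0.05],"turn":0},{"travel":[0,0,0],"turn":0},{"travel":[0,0,0],"turn":0}]'; python3 -c "
from h import *
go([457,101,141])"
```

```text
t: 18.1
ee_pos: [457.9, 100.4, 146.4]
orientation: [0.546, 3.075, -0.005]
ft_force: [0.7, -0.1, -3.1]
width: 16.8
t 18.1 ee [457.92 100.44 146.41] F [ 0.69 -0.13 -3.07] w 16.80379043258889 q [ 0.2   0.28  2.03 -0.01  0.82 -1.01]
toolx [-0.94  0.34 -0.02] tooly [0.34 0.94 0.  ] toolz [ 0.02 -0.01 -1.  ]
units [0.02 0.   0.11]
```

```bash
python3 -m crank '[{"travel":[0.02,0,0.05],"turn":0},{"travel":[0,0,0.04],"turn":0}]';python3 -m crank '[{"travel":[0,0,0.02],"turn":0}]';python3 -m crank '[{"travel":[0,0,0.02],"turn":0}]';python3 -m crank '[{"travel":[0.01,0,0.025],"turn":0}]'
```

```text
t: 18.3
ee_pos: [458.6, 100.7, 141.9]
orientation: [0.546, 3.073, -0.004]
ft_force: [-0.4, -0.5, -3.4]
width: 17.0
t: 18.4
ee_pos: [458.9, 100.5, 140.6]
orientation: [0.547, 3.073, -0.004]
ft_force: [0.4, 0.2, -2.6]
width: 16.7
t: 18.5
ee_pos: [459.2, 100.5, 139.5]
orientation: [0.547, 3.073, -0.004]
ft_force: [0.9, -0.8, 2.9]
width: 16.8
t: 18.6
ee_pos: [460.1, 100.7, 139.0]
orientation: [0.547, 3.071, -0.003]
ft_force: [-1.4, -0.0, 14.3]
width: 16.7
```

```bash
python3 -m crank '[{"travel":[0.02,0,0.024],"turn":0}]';python3 -m crank '[{"travel":[0.02,0,0.028],"turn":0}]';python3 -m crank '[{"travel":[0.02,0,0.028],"turn":0}]'
```

```text
t: 18.7
ee_pos: [460.8, 101.0, 139.1]
orientation: [0.546, 3.068, -0.002]
ft_force: [-1.6, -1.3, 11.5]
width: 17.1
t: 18.8
ee_pos: [461.5, 101.3, 139.0]
orientation: [0.545, 3.065, -0.001]
ft_force: [-1.6, -1.9, 12.8]
width: 16.7
t: 18.9
ee_pos: [462.0, 101.5, 139.0]
orientation: [0.544, 3.063, -0.001]
ft_force: [-2.0, -3.7, 13.0]
width: 17.0
```

```bash
python3 -m crank '[{"travel":[0,0,-0.3],"turn":0},{"travel":[0,0,-0.4],"turn":0},{"travel":[0,0,-0.4],"turn":0},{"travel":[-0.1,-0.2,-0.1],"turn":0},{"travel":[0,0,0],"turn":0},{"travel":[0,0,0],"turn":0}]'; python3 -c "
from h import *
go([486.3,-159.4,185])
im=imaging.get_image('scene');cv2.imwrite('pics/s15.png',cv2.resize(im[130:280,290:440],None,fx=4,fy=4,interpolation=cv2.INTER_CUBIC))
o=ctrl.get_obs();R=cv2.Rodrigues(o['orientation'])[0]
print(R[:,2],w2pix('scene',[o['ee_pos']+R[:,2]*68,o['ee_pos']-R[:,2]*24])+[0,1.8])"
```

```text
t: 19.5
ee_pos: [461.3, 89.2, 200.2]
orientation: [0.544, 3.063, -0.002]
ft_force: [-0.2, 0.1, -2.7]
width: 17.2
t 19.5 ee [461.34  89.25 200.21] F [-0.22  0.06 -2.65] w 17.181427480774616 q [ 0.17  0.19  1.99 -0.01  0.93 -1.04]
toolx [-0.94  0.34 -0.03] tooly [0.34 0.94 0.  ] toolz [ 0.03 -0.01 -1.  ]
units [-2.17 -4.5   0.35]
[ 0.03 -0.01 -1.  ] [[364.13 201.7 ]
 [365.77 165.38]]
```

View pics/s15.png

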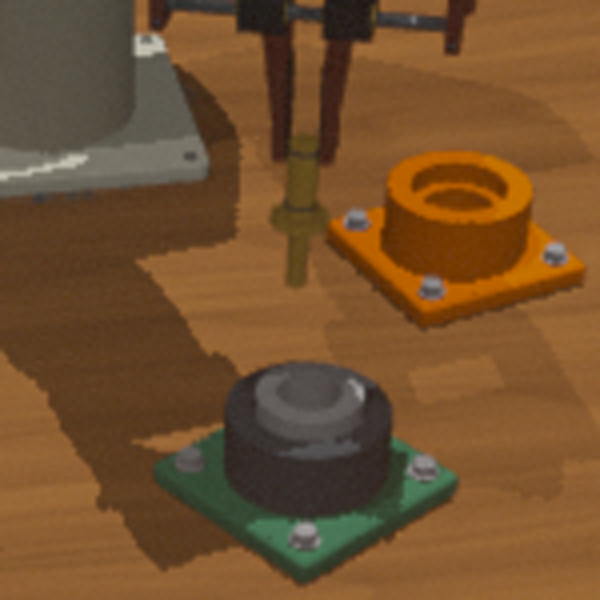

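The cup sits level, its rim centred at crop (310,388). The drift is held straight, with its tip at (297,285), matching the prediction within 1 px. Now back to the block.

```bash
python3 -m crank '[{"travel":[-0.2,-0.4,0],"turn":0},{"travel":[-0.35,-0.75,0.05],"turn":0},{"travel":[-0.4,-0.8,0.05],"turn":0},{"travel":[-0.4,-0.8,0.05],"turn":0},{"travel":[-0.35,-0.75,0.05],"turn":0},{"travel":[-0.25,-0.5,0.05],"turn":0},{"travel":[-0.1,-0.2,0],"turn":0},{"travel":[0,0,0],"turn":0},{"travel":[0,0,0],"turn":0}]'; python3 -c "
from h import *
go([485,-158.9,140])"
```

```text
t: 20.45
ee_pos: [482.6, -149.9, 180.7]
orientation: [0.544, 3.076, 0.0]
ft_force: [0.5, 0.9, -1.8]
width: 17.0
t 20.45 ee [ 482.6  -149.94  180.73] F [ 0.52  0.86 -1.81] w 17.040661966174195 q [-0.33  0.28  1.93  0.    0.92 -1.55]
toolx [-0.94  0.34 -0.02] tooly [0.34 0.94 0.  ] toolz [ 0.02 -0.   -1.  ]
units [-0.09 -0.15  0.82]
```

```bash
python3 -m crank '[{"travel":[-0.09,-0.16,0.2],"turn":0},{"travel":[0,0,0.35],"turn":0},{"travel":[0,0,0.3],"turn":0},{"travel":[0,0,0.1],"turn":0},{"travel":[0,0,0],"turn":0},{"travel":[0,0,0],"turn":0}]'; python3 -c "
from h import *
go([485.5,-159.2,127])
im=imaging.get_image('scene');cv2.imwrite('pics/s16.png',cv2.resize(im[180:290,200:310],None,fx=5.4,fy=5.4,interpolation=cv2.INTER_CUBIC))
o=ctrl.get_obs();R=cv2.Rodrigues(o['orientation'])[0];print(o['ee_pos']+R[:,2]*68)"
```

```text
t: 21.05
ee_pos: [485.3, -154.9, 130.1]
orientation: [0.532, 3.079, 0.001]
ft_force: [0.5, 1.0, -2.2]
width: 16.5
t 21.05 ee [ 485.32 -154.9   130.13] F [ 0.54  1.03 -2.19] w 16.54449776068789 q [-0.33  0.36  1.95  0.    0.81 -1.57]
toolx [-0.94  0.34 -0.02] tooly [0.34 0.94 0.  ] toolz [ 0.02 -0.   -1.  ]
units [-0.03 -0.08  0.06]
[ 486.6  -155.13   62.32]
```

View pics/s16.png

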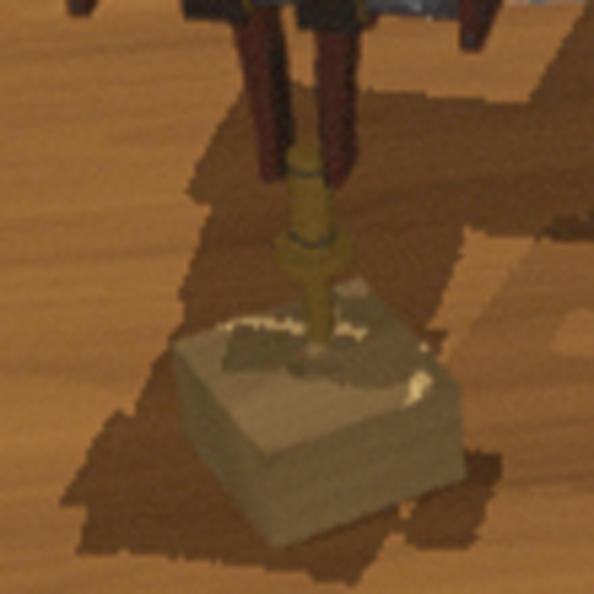

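The tip, at crop (320,342), is just above the hole at (313,362) and slightly to the +y side, as the numbers say. I'll correct that and lower.

```bash
python3 -m crank '[{"travel":[-0.01,-0.08,0],"turn":0},{"travel":[0,0,0],"turn":0},{"travel":[0,0,0],"turn":0}]'; python3 -c "
from h import *
go([485.5,-159.2,127])
o=ctrl.get_obs();R=cv2.Rodrigues(o['orientation'])[0];print(o['ee_pos']+R[:,2]*68)"
```

```text
t: 21.4
ee_pos: [485.5, -159.5, 131.8]
orientation: [0.531, 3.076, 0.0]
ft_force: [0.0, -0.5, -3.4]
width: 16.7
t 21.4 ee [ 485.48 -159.47  131.78] F [ 0.02 -0.5  -3.39] w 16.737081189388313 q [-0.34  0.36  1.95  0.01  0.81 -1.58]
toolx [-0.94  0.33 -0.02] tooly [0.33 0.94 0.  ] toolz [ 0.02 -0.   -1.  ]
units [0.  0.  0.1]
[ 486.85 -159.69   63.79]
```

```bash
python3 -m crank '[{"travel":[0,0,0.2],"turn":0},{"travel":[0,0,0.2],"turn":0}]';python3 -m crank '[{"travel":[0,0,0.2],"turn":0},{"travel":[0,0,0.15],"turn":0}]';python3 -m crank '[{"travel":[0,0,0.1],"turn":0},{"travel":[0,0,0.06],"turn":0}]'
```

```text
t: 21.6
ee_pos: [487.2, -160.2, 112.3]
orientation: [0.53, 3.072, -0.001]
ft_force: [0.1, 0.8, -2.8]
width: 17.0
t: 21.8
ee_pos: [487.1, -160.1, 92.5]
orientation: [0.531, 3.073, -0.001]
ft_force: [0.1, 0.5, -3.3]
width: 17.0
t: 22.0
ee_pos: [486.4, -159.8, 82.2]
orientation: [0.531, 3.076, 0.0]
ft_force: [-0.3, -0.8, -3.3]
width: 16.8
```

```bash
python3 -m crank '[{"travel":[0,0,0.03],"turn":0},{"travel":[0,0,0.02],"turn":0}]';python3 -m crank '[{"travel":[0,0,0.02],"turn":0}]';python3 -m crank '[{"travel":[0,0,0.02],"turn":0}]'
```

```text
t: 22.2
ee_pos: [486.2, -159.7, 78.9]
orientation: [0.531, 3.077, 0.0]
ft_force: [-0.0, -0.3, -2.5]
width: 17.1
t: 22.3
ee_pos: [486.4, -159.7, 78.0]
orientation: [0.531, 3.076, 0.0]
ft_force: [-1.1, 0.4, -3.1]
width: 17.0
t: 22.4
ee_pos: [486.9, -160.1, 77.7]
orientation: [0.531, 3.075, -0.0]
ft_force: [-3.6, 0.4, 13.4]
width: 16.5
```

The guard is seated. Releasing.

```bash
python3 -m crank '[{"travel":[0,0,-0.005],"turn":0},{"travel":[0,0,0],"turn":0},{"travel":[0,0,0],"turn":0},{"travel":[0,0,0],"turn":0},{"travel":[0,0,0],"turn":0}]' 0.5; python3 -m crank '[{"travel":[0,0,-0.3],"turn":0},{"travel":[0,0,-0.6],"turn":0},{"travel":[0,0,-0.7],"turn":0},{"travel":[-0.0,0,-0.7],"turn":0},{"travel":[0,0,-0.5],"turn":0},{"travel":[0.6,-0.4,0],"turn":0},{"travel":[0.6,-0.4,0],"turn":0},{"travel":[0.6,-0.4,0],"turn":0},{"travel":[0,0,0],"turn":0},{"travel":[0,0,0],"turn":0}]'; python3 -c "
from h import *
im=imaging.get_image('scene');cv2.imwrite('pics/s17.png',im)
im=imaging.get_image('top');cv2.imwrite('pics/t17.png',im)"
```

```text
t: 22.9
ee_pos: [488.6, -160.6, 79.6]
orientation: [0.53, 3.071, -0.001]
ft_force: [0.5, 0.0, 0.0]
width: 53.3
t: 23.9
ee_pos: [377.6, -186.7, 223.1]
orientation: [0.528, 3.07, -0.003]
ft_force: [-0.7, 0.7, 0.1]
width: 65.8
```

View pics/s17.png

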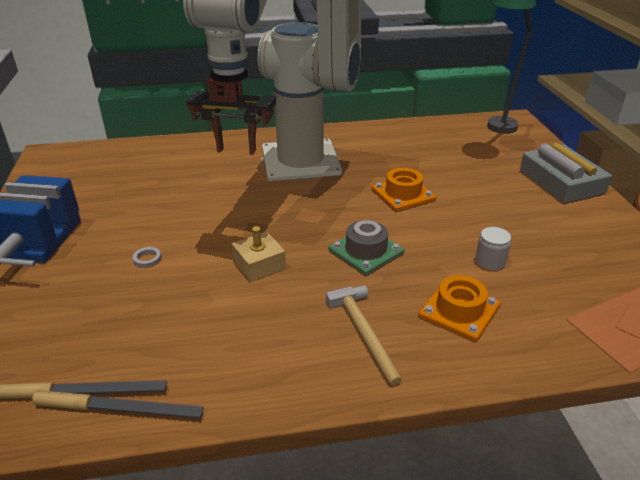

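View pics/t17.png

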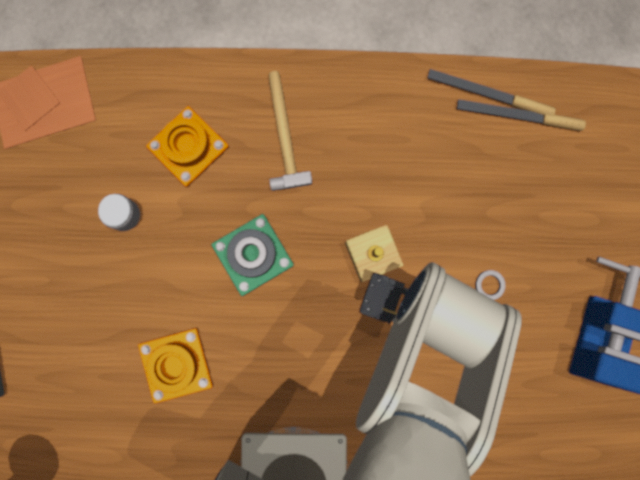

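The scene view shows the drift standing in its block at (257,238), and the tin (493,248), spare ring (147,257) and hammer (360,330) where they were. One enlarged check, then I'll hand in.

```bash
python3 -c "
import cv2,numpy as np
s=cv2.imread('pics/s17.png');c=lambda x,y:cv2.resize(s[y:y+75,x:x+95],None,fx=4,fy=4,interpolation=cv2.INTER_CUBIC)
cv2.imwrite('pics/f.png',np.hstack([c(320,200),c(215,210)]))
a=cv2.imread('pics/scene0.png');d=cv2.absdiff(a,s).max(2)
for n,(x,y,w,h) in dict(hammer=(320,280,85,105),ring=(128,243,38,28),tin=(472,225,45,50)).items(): print(n,(d[y:y+h,x:x+w]>40).sum())"
```

```text
hammer 0
ring 0
tin 0
```

View pics/f.png

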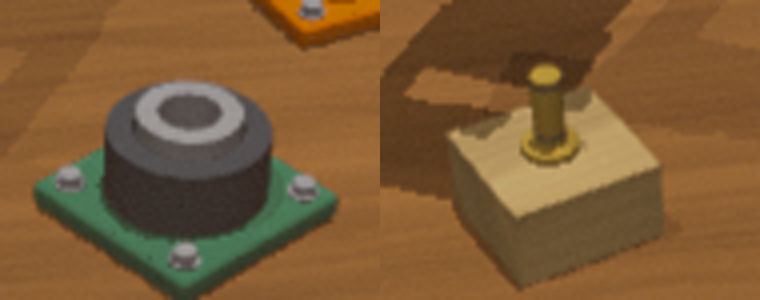

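The cup is level and lower, at crop (190,110). The drift is seated upright at (547,105), and the bystanders show no pixel change.

```bash
python3 -c "
from workcell import workorder
print(workorder.close_job())"
```

```text
the job is handed in; nothing more can be done
None
```

The bearing cup is home on the shoulder, the drift stands back in its block, and the job is handed in, at about 24 s of the 72 s allowed.

- **Pressing:** I pressed the cup with the drift's lower end in steps at four rim points, on opposite sides in turn. Pressing took about 5–7 N. From the contact heights I felt, the tilt stayed at or below about 0.05 rad.
- **Seating:** All four points stopped hard at the same height, 139.3–139.4 mm at the tool. That puts the cup top about 11.5 mm above the bore mouth, inside the 5–15 mm range.
- **Bedding:** I pushed at two opposite points. The push reached about 16 N at both and mostly ran 13–16 N for about half a second each. I did not repeat the stop check at the other two points after bedding.
- **Final pictures:** They show the cup level and the drift upright with its guard on the block. Comparing before and after, the hammer, spare ring and tin show no change.

**Disagreements:**
- The scene camera drew the fixed parts about 2 px low. It showed the fingertips about 20 mm higher than the stated tool size, so the grip looked to be on the top part of the handle. The drift held anyway.
- The tool leaned up to about 0.03 rad during the bedding pushes.
- Seating the drift in its block peaked at about 13–16 N.

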